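Demagnetise two steel rods at the watchmaker's bench

ROBOT

A 6-joint arm with a two-finger parallel gripper is mounted at the origin on the work surface. World frame = base frame: x ahead of the robot, y to its left, z up, the work surface at z = 0. Lengths are in m, angles in rad, forces in N, time in s.
With the tool pointing down it reaches from about 0.3 to 0.775 m from the base axis. Payload 14.6 kg.
Tool frame: the origin (TCP) lies on the centre line of the jaws, within the pads' length; the fingertips stand 11 mm ahead of it and the grasp point (between the pads) lies 8 mm behind it; y points along the fingers, x is the direction in which the jaws open and shut, and the axes are right-handed (so a half turn about y gives the same grasp; the last joint's range is limited). The gripper opens to 94 mm and grips with 3 to 60 N. Pads are 16 mm wide; open, the fingers measure 119 mm over their backs; the gripper's body (75 mm by 177 mm) begins 78 mm behind the grasp point.
Start: joints at [-1.206, 0.3, 1.521, -0, 1.321, -0.067], TCP at [0.23, -0.5, 0.216] pointing down, gripper open.
Joint ranges: [-3.03, 3.03], [-0.79, 2.21], [0.23, 2.52], [-1.04, 4.18], [0, 3.07], [-2.55, 2.55]. Speed limits (rad/s): [2.22, 2.22, 2.57, 3.14, 3.14, 3.14].

INTERFACE

Orientations are given as [roll, pitch, yaw] about the fixed x, y, z axes, in that order (R = Rz(yaw) Ry(pitch) Rx(roll)).
In Python, from station import ctrl, imaging gives the robot as it stands. The module is installed in compiled form; this text tells all that it offers.
- The arm moves only by the tool apply_moves, never from a script. Its argument "deltas" is a list of rows, each an object with "dp": the shift along the tool's x, y, z in m, a list of three; "roll": the turn about the tool's y in rad; "grip": the closure, from -1 (fully open) to 1 (shut). In form: [{"dp": [tx, ty, tz], "roll": roll, "grip": grip}, ...]. A call has 1 to 10 rows; each row shifts and turns the commanded pose from where the row before left it, along the tool's axes as they then stand; what a row does not reach is not made up. A row lasts 1/8 s, in which the tool goes at most 62.5 mm and 10.7 degrees, less where a joint would pass 70% of its speed; a pose out of reach is approached as far as the arm can. A call with a gripper value outside its range is refused whole. The fingers move at their own pace and stop on an object; "newtons" is the grip in N (left out, the last holds). Time passes only in rows, so rows that do not move let the fingers close. It gives the time, the measured TCP pose, the force and the opening at its end, in the units of the state.
- ctrl.get_obs(): the state, without advancing time (a new reading comes with each control period).
- imaging.camera(name): name is "scene" or "top" or "wrist"; returns the picture (420x560x3 uint8, blue, green, red); there is no depth.
- imaging.camera_info(name): a dict with "K" (3x3 intrinsics, pixels), "world_from_camera" (4x4, takes a point from camera to world coordinates). Camera axes: x right, y down, z forward; pixel columns grow to the right and rows downward; lengths in m; the calibration is good to about 2 mm. A picture is of the moment at which its call begins: read the wrist's pose just before it. camera_info takes no time and is no camera call; for the wrist camera it gives the pose at the moment of the call.
- ctrl.hand_in(): hands the job in, once; it reports no verdict.
The state is a dict: "time_s": time; "qpos": joint angles; "joint_vel": joint speeds; "tau": joint torques, N m; "ee_pos": TCP position; "eef_rot": TCP orientation; "force": force on the tool from outside, world axes, zero at the start; "moment": the same for the moment, N m; "grip_width": finger opening in m.
Only numpy, scipy, OpenCV 4.12 (cv2) and the standard library are available. Lean on these libraries where they do the work, as an engineer would, in place of code of your own. Each camera call takes 0.05 s, during which the arm holds its last target. There are 200 camera calls.

TASK

Feed the two steel rods lengthwise into the tunnel of the demagnetiser, the short one first and then the long one behind it, until both are fully home against the tunnel's closed end. Only then turn the spring-return switch lever clockwise to its stop, keep it at the stop for a good second, and let go so that it springs back. Leave the other things on the bench where they are.

Things in the scene. Friction and masses are not known exactly. Their poses are not given: they have to be found in the camera images.
- short_rod: plain steel rod, 16 mm in diameter, 40 mm long, ends chamfered 1.5 mm, about 63 g. Origin at its centre, its own x axis along its length. It starts lying in a wooden cradle, its centre 23 mm above the bench
- long_rod: plain steel rod like the short one, also 16 mm in diameter, but 55 mm long, about 86 g. Origin at its centre, x along its length. It starts in a like cradle, its centre 23 mm above the bench. Which cradle stands nearer to the robot varies
- cradle_short: the short rod's wooden cradle, fixed to the bench, 46 mm along the rod and 34 mm wide. Origin at the centre of its underside, x along the rod. Its floor is 15 mm above the bench; two ridges, 3 mm higher, run beside the rod from 9 to 17 mm off its centre line
- cradle_long: the long rod's cradle, the same but 61 mm along the rod
- machine: the demagnetiser: a grey box fixed to the bench. Origin on the bench under the tunnel's mouth; x points into the tunnel, y to the left of that, z up. Box: x from 0 to 220 mm, y from -60 to 60 mm, flat deck 60 mm above the bench. In front of the mouth (x from -90 to 0 mm) a lower plinth, 120 mm wide and 30 mm high, carries the feed trough
- trough (a point): middle of the open feed trough's floor, 45 mm before the mouth, 30 mm above the bench; axes as for the demagnetiser. The trough is 90 mm long and 18.5 mm wide between two aluminium rails, each 6 mm thick and 4 mm high above the floor; its outer end is open. A rod laid in it has its centre 38 mm above the bench and can be pushed along it into the tunnel
- mouth (a point): centre of the tunnel's mouth, 39 mm above the bench; x into the tunnel, z up. The tunnel is a level square bore, 18.5 mm wide and high, in line with the trough (same floor), 87 mm deep, far end closed. With both rods home the short rod's centre is 67 mm beyond the mouth, the long rod's 19.5 mm, and 8 mm of the long rod stands out of the mouth; pushing then meets a hard stop
- switch_axis (a point): point on the upright axis of the rotary switch, on the deck, 60 mm above the bench; axes as for the demagnetiser (it lies 155 mm along its x and 20 mm towards its -y)
- lever (a point): point on top of the switch's black lever, on its centre line, 45 mm from the switch axis, 88 mm above the bench; x points outward along the lever and turns with it. The lever is a straight bar, 10 mm wide, reaching 60 mm out from the axis, 64 to 88 mm above the bench, on a hub 32 mm in diameter. At rest it points 125 degrees anticlockwise (from above) from the demagnetiser's x axis
- switch (a joint): turn of the switch in rad: 0 at rest, growing clockwise seen from above, hard stop at 1.2. A spring drives it back to 0 when let go: 0.06 N m at rest, 0.20 N m at the stop (about 4.5 N at 45 mm from the axis). It can be turned by pushing the side of the lever or by gripping it
- pocket_watch: pocket watch lying on the bench, 46 mm in diameter, 10 mm thick; origin at the centre of its underside; to be left alone
- loupe: black eye loupe, 38 mm in diameter, 32 mm high; origin at the centre of its underside; to be left alone
- driver: screwdriver, 130 mm long, lying on the bench; to be left alone
- parts_dish: white dish, 70 mm in diameter, 22 mm high; origin at the centre of its underside; to be left alone

How it is judged:
By the outcome, as a careful person would: the job done as asked, in the order asked, and still so for the second after the job is handed in, with the robot touching nothing.
It also fails if it takes over 72 s, if anything falls off the work surface, if the arm or the gripper's body presses on something with over 40 N, if the wrist force passes 120 N, or if a joint passes its speed limit or range.

## Working session

There is one attempt and no reset: what is moved stays moved. The work goes in short steps, Python scripts to look and compute and a tool call to move; the robot and the scene stay as the last step left them, time stands still between calls to the robot, and variables do not carry over. Pictures are saved under pics/ and viewed, about 8 in all and at most 12, crops included, and the job is handed in when it is done.

Besides the shell and the picture viewer there is one more tool, called after "Request:" by a JSON object that holds its "method" and its "body". apply_moves: Moves the arm, as the interface text tells. Its arguments: {"type":"object","properties":{"deltas":{"type":"array"},"newtons":{"type":"number"}},"required":["deltas"]}

```bash
mkdir -p pics; python3 - <<'E'
from station import ctrl, imaging
import cv2,numpy as np
o=ctrl.get_obs();print(o)
for n in("top","scene"):
    cv2.imwrite(f"pics/{n}0.png",imaging.camera(n))
    i=imaging.camera_info(n);print(n,np.round(i["K"],1).tolist(),np.round(i["world_from_camera"],4).tolist())
E
```

```text
{'time_s': 0.0, 'qpos': array([-1.20558249e+00,  3.00458020e-01,  1.52158453e+00, -2.97799901e-05,
        1.32072432e+00, -6.66130424e-02]), 'joint_vel': array([ 1.37014151e-03, -6.57340512e-04,  6.70687068e-04,  8.79698308e-05,
       -1.98250440e-04, -3.82418326e-05]), 'tau': array([ 6.57914079e-04, -5.31807339e+01, -3.52734125e+01,  7.08531705e-02,
        2.44307349e-02, -1.10035855e-04]), 'ee_pos': array([ 0.23008332, -0.49927676,  0.21589205]), 'eef_rot': array([-1.57074695e+00,  1.17353719e-03, -1.13896203e+00]), 'force': array([0.13410882, 0.18072269, 1.40729916]), 'moment': array([-0.02406412, -0.04679844, -0.01012874]), 'grip_width': 0.09408495101328246}
top [[399.3, 0.0, 279.9], [0.0, 399.3, 209.1], [0.0, 0.0, 1.0]] [[0.0007, -0.9817, 0.1902, 0.4349], [-0.9999, 0.0018, 0.0132, -0.0424], [-0.0133, -0.1902, -0.9817, 0.9521], [0.0, 0.0, 0.0, 1.0]]
scene [[493.9, 0.0, 278.1], [0.0, 493.9, 211.4], [0.0, 0.0, 1.0]] [[0.561, 0.4731, -0.6792, 1.2446], [0.8278, -0.3239, 0.4581, -0.4917], [-0.0033, -0.8193, -0.5734, 0.6568], [0.0, 0.0, 0.0, 1.0]]
```

View pics/top0.png

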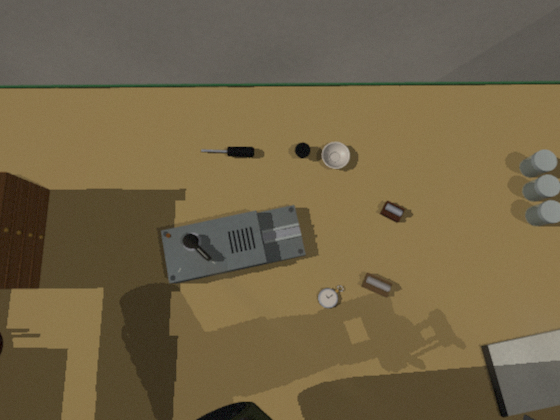

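View pics/scene0.png

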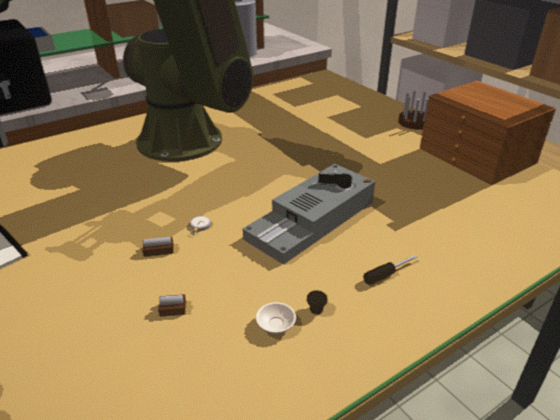

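The top view shows the machine (trough about (283,233), lever about (200,247), tunnel pointing image-left), the short rod at about (393,211) and the long rod at about (377,285). The scene view confirms this. Next I'll segment both for numbers.

```bash
cat > h.py <<'E'
from station import ctrl, imaging
import cv2,numpy as np
def ray(info,uv,z):
    K=np.array(info["K"]);T=np.array(info["world_from_camera"])
    uv=np.atleast_2d(uv).astype(float)
    d=np.c_[uv,np.ones(len(uv))]@np.linalg.inv(K).T@T[:3,:3].T
    return T[:3,3]+d*((z-T[2,3])/d[:,2])[:,None]
def proj(info,P):
    K=np.array(info["K"]);T=np.array(info["world_from_camera"])
    c=(np.atleast_2d(P)-T[:3,3])@T[:3,:3]; c=c@K.T
    return c[:,:2]/c[:,2:]
E
python3 - <<'E'
from h import *
im=cv2.imread("pics/top0.png");I=imaging.camera_info("top")
a=cv2.resize(im[190:310,150:420],None,fx=2.9,fy=2.9,interpolation=cv2.INTER_CUBIC)
cv2.imwrite("pics/topc.png",a)
for n,uv,z in(("short",(394,210),.023),("long",(377,284),.023),("mouth",(262,236),.04),("trough_out",(301,233),.03),("lever",(203,249),.088),("hub",(191,241),.08),("watch",(328,298),0),("dish",(335,156),.0)):
    print(n,ray(I,uv,z).round(3))
J=imaging.camera_info("wrist");print(np.round(J["world_from_camera"],3).tolist(),J["K"])
E
```

```text
short [[ 0.612 -0.299  0.023]]
long [[ 0.441 -0.251  0.023]]
mouth [[0.549 0.011 0.04 ]]
trough_out [[ 0.557 -0.079  0.03 ]]
lever [[0.514 0.136 0.088]]
hub [[0.533 0.165 0.08 ]]
watch [[ 0.409 -0.142  0.   ]]
dish [[ 0.754 -0.167  0.   ]]
[[0.419, -0.882, -0.215, 0.292], [-0.908, -0.407, -0.098, -0.471], [-0.001, 0.236, -0.972, 0.385], [0.0, 0.0, 0.0, 1.0]] [[344.8479535    0.         278.37745938]
 [  0.         344.8479535  210.80209193]
 [  0.           0.           1.        ]]
```

View pics/topc.png

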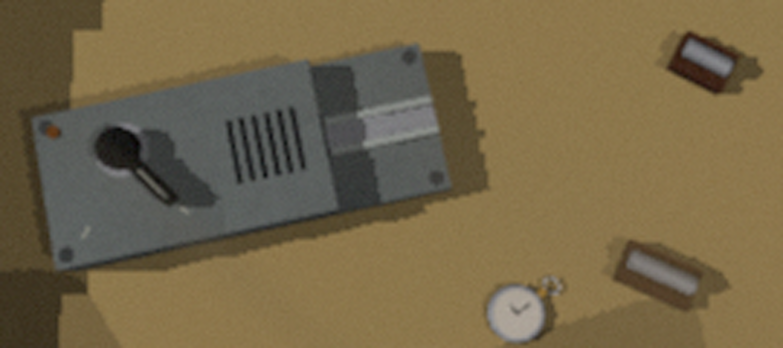

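Rough poses are good enough for getting close, so I'll move the wrist camera over the rods and trough to refine them.

Request:
{"method": "apply_moves", "body": {"deltas": [{"dp":[-0.02,0,0.052],"roll":0,"grip":-1},{"dp":[-0.02,0,0.052],"roll":0,"grip":-1},{"dp":[-0.02,0,0.052],"roll":0,"grip":-1},{"dp":[-0.02,0,0.052],"roll":0,"grip":-1},{"dp":[-0.02,0,0.052],"roll":0,"grip":-1},{"dp":[-0.02,0,0.052],"roll":0,"grip":-1},{"dp":[-0.02,0,0.052],"roll":-0.15,"grip":-1},{"dp":[0,0,0],"roll":-0.18,"grip":-1},{"dp":[0,0,0],"roll":-0.18,"grip":-1},{"dp":[0,0,0],"roll":-0.08,"grip":-1}], "newtons": 25}}

```text
time_s: 1.35
ee_pos: [0.5021, -0.2198, 0.2161]
eef_rot: [-1.571, 0.001, -0.544]
force: [-0.8, -0.4, -0.4]
grip_width: 0.0938
```

```bash
python3 - <<'E'
from h import *
o=ctrl.get_obs();print(o["time_s"],o["ee_pos"],o["eef_rot"])
I=imaging.camera_info("wrist");np.savez("w1.npz",**I)
im=imaging.camera("wrist");cv2.imwrite("pics/w1r.png",im)
cv2.imwrite("pics/w1.png",cv2.resize(im,(800,600),interpolation=cv2.INTER_CUBIC))
E
```

```text
1.35 [ 0.50214933 -0.21977614  0.21606889] [-1.57082386e+00  7.80446512e-04 -5.44462660e-01]
```

View pics/w1.png

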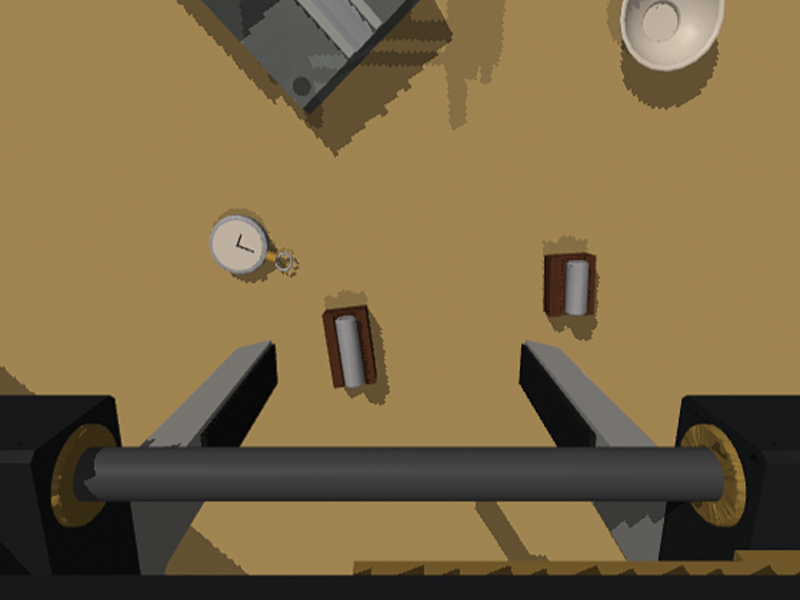

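In the wrist view the short rod is at (577,287) and the long rod at (349,351) (800-px scale), and both are clear. I'll segment them now.

```bash
cat >> h.py <<'E'
def rod(im,I,c,r=40,z=.023,smax=60,vmin=70):
    hsv=cv2.cvtColor(im,cv2.COLOR_BGR2HSV)
    m=((hsv[...,1]<smax)&(hsv[...,2]>vmin)).astype(np.uint8)
    w=np.zeros_like(m);cv2.circle(w,tuple(c),r,1,-1);m&=w
    k=cv2.findContours(m,cv2.RETR_EXTERNAL,cv2.CHAIN_APPROX_NONE)[0]
    k=max(k,key=cv2.contourArea)
    P=ray(I,k[:,0,:],z)[:,:2]*1000
    (x,y),(a,b),t=cv2.minAreaRect(P.astype(np.float32))
    if a<b:a,b,t=b,a,t+90
    return (x,y),a,b,(t+90)%180-90
E
python3 - <<'E'
from h import *
im=cv2.imread("pics/w1r.png");I=dict(np.load("w1.npz"))
for n,c in(("short",(404,201)),("long",(244,246))):print(n,rod(im,I,c))
im=cv2.imread("pics/top0.png");I=imaging.camera_info("top")
for n,c in(("short",(394,210)),("long",(377,284))):print("top",n,rod(im,I,c,12))
s=lambda p:(np.array(p)/2.9+[150,190])
for n,p,z in(("plinth",[(418,44),(451,187)],.03),("deck",[(33,118),(57,270),(310,62),(338,208)],.06),("trough",[(325,115),(432,97),(330,154),(438,134)],.034)):
    P=ray(I,s(p)-.35,z);print(n,P.round(4).tolist())
w=dict(np.load("w1.npz"))
E
```

```text
short ((611.79296875, -296.94873046875), 42.557861328125, 15.996060371398926, 63.41991424560547)
long ((438.2392272949219, -251.6982421875), 58.90146255493164, 15.161579132080078, 64.95046997070312)
top short ((613.1785888671875, -298.4413146972656), 41.432254791259766, 16.42669677734375, 62.152103424072266)
top long ((441.9258728027344, -252.00152587890625), 51.98543167114258, 15.364547729492188, 63.30989074707031)
plinth [[0.6237, -0.0626, 0.03], [0.5079, -0.0881, 0.03]]
deck [[0.5593, 0.2385, 0.06], [0.4427, 0.2135, 0.06], [0.6033, 0.0228, 0.06], [0.4895, -0.0, 0.06]]
trough [[0.565, 0.0122, 0.034], [0.5795, -0.0735, 0.034], [0.5338, 0.0079, 0.034], [0.5497, -0.0781, 0.034]]
```

Request:
{"method": "apply_moves", "body": {"deltas": [{"dp":[0.045,0,-0.003],"roll":0,"grip":-1},{"dp":[0.045,0,-0.003],"roll":0,"grip":-1},{"dp":[0.044,0,-0.003],"roll":0,"grip":-1},{"dp":[0,0.03,0],"roll":-0.073,"grip":-0.4},{"dp":[0,0.04,0],"roll":0,"grip":-0.4},{"dp":[0,0.03,0],"roll":0,"grip":-0.4},{"dp":[0,0,0],"roll":0,"grip":-0.4}]}}

```text
time_s: 2.28
ee_pos: [0.6107, -0.2971, 0.1139]
eef_rot: [-1.571, 0.005, -0.477]
force: [0.3, 0.0, -0.1]
grip_width: 0.0659
```

```bash
python3 - <<'E'
from h import *
o=ctrl.get_obs();print(o["time_s"],o["ee_pos"],o["eef_rot"],o["force"])
I=imaging.camera_info("wrist");np.savez("w2.npz",**I)
im=imaging.camera("wrist");cv2.imwrite("pics/w2r.png",im)
cv2.imwrite("pics/w2.png",im)
p=proj(I,[.612,-.297,.023])[0].astype(int);print(p)
try:print(rod(im,I,p,70))
except Exception as e:print(e)
E
```

```text
2.275 [ 0.61074089 -0.2970871   0.1139087 ] [-1.57063886  0.00484014 -0.47718346] [ 0.33009101  0.04239455 -0.06479687]
[280 216]
((611.3128051757812, -297.1973876953125), 42.65923309326172, 15.339560508728027, 62.334049224853516)
```

View pics/w2.png

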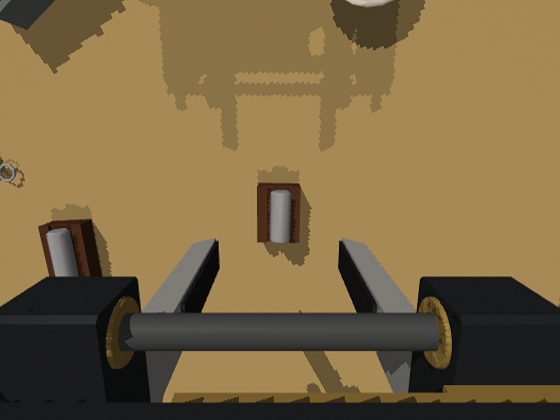

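The short rod at (280,216) is centred between the open fingers, and the fit gives (611.3, -297.2) mm. Descending.

Request:
{"method": "apply_moves", "body": {"deltas": [{"dp":[0,0.03,0],"roll":0,"grip":-0.4},{"dp":[0,0.03,0],"roll":0,"grip":-0.4},{"dp":[0,0.017,0],"roll":0,"grip":-0.4},{"dp":[0,0,0],"roll":0,"grip":-0.4}]}}

```text
time_s: 2.82
ee_pos: [0.6118, -0.2977, 0.0396]
eef_rot: [-1.571, 0.0, -0.476]
force: [0.6, -0.2, -0.3]
grip_width: 0.0657
```

Request:
{"method": "apply_moves", "body": {"deltas": [{"dp":[0,0.009,0],"roll":0,"grip":-0.4},{"dp":[0,0,0],"roll":0,"grip":-0.4},{"dp":[0,0,0],"roll":0,"grip":1},{"dp":[0,0,0],"roll":0,"grip":1},{"dp":[0,0,0],"roll":0,"grip":1},{"dp":[0,0,0],"roll":0,"grip":1},{"dp":[0,0,0],"roll":0,"grip":1}], "newtons": 25}}

```text
time_s: 3.7
ee_pos: [0.6118, -0.2976, 0.0305]
eef_rot: [-1.571, -0.0, -0.476]
force: [0.9, 0.7, 0.7]
grip_width: 0.0195
```

Request:
{"method": "apply_moves", "body": {"deltas": [{"dp":[0,0,0],"roll":0,"grip":1},{"dp":[0,0,0],"roll":0,"grip":1},{"dp":[0,-0.015,0],"roll":0,"grip":1},{"dp":[0,-0.04,0],"roll":0,"grip":1},{"dp":[0,-0.035,0],"roll":0,"grip":1}]}}

```text
time_s: 4.32
ee_pos: [0.6119, -0.2977, 0.1229]
eef_rot: [-1.571, -0.001, -0.476]
force: [0.3, -0.4, 0.4]
grip_width: 0.0153
```

Request:
{"method": "apply_moves", "body": {"deltas": [{"dp":[-0.029,0,0.035],"roll":0,"grip":1},{"dp":[-0.029,0,0.035],"roll":0,"grip":1},{"dp":[-0.029,0,0.035],"roll":0,"grip":1},{"dp":[-0.029,0,0.035],"roll":0,"grip":1},{"dp":[-0.028,0,0.035],"roll":0,"grip":1},{"dp":[-0.028,0,0.035],"roll":-0.172,"grip":1},{"dp":[0,0,0],"roll":-0.172,"grip":1},{"dp":[0,0,0],"roll":-0.172,"grip":1},{"dp":[0,0,0],"roll":-0.172,"grip":1},{"dp":[0,0,0],"roll":0,"grip":1}]}}

```text
time_s: 5.58
ee_pos: [0.5553, -0.0322, 0.1214]
eef_rot: [-1.571, -0.001, 0.211]
force: [0.7, 0.5, 0.3]
grip_width: 0.015
```

```bash
python3 - <<'E'
from h import *
o=ctrl.get_obs();print(o["time_s"],o["ee_pos"],o["eef_rot"],o["force"],o["grip_width"])
I=imaging.camera_info("wrist");np.savez("w3.npz",**I)
im=imaging.camera("wrist");cv2.imwrite("pics/w3r.png",im)
cv2.imwrite("pics/w3.png",cv2.resize(im,(800,600),interpolation=cv2.INTER_CUBIC))
E
```

```text
5.575 [ 0.55532917 -0.03215259  0.12139207] [-1.57114806e+00 -1.03335811e-03  2.11001148e-01] [0.74083959 0.52942093 0.29306396] 0.014973803262741425
```

View pics/w3.png

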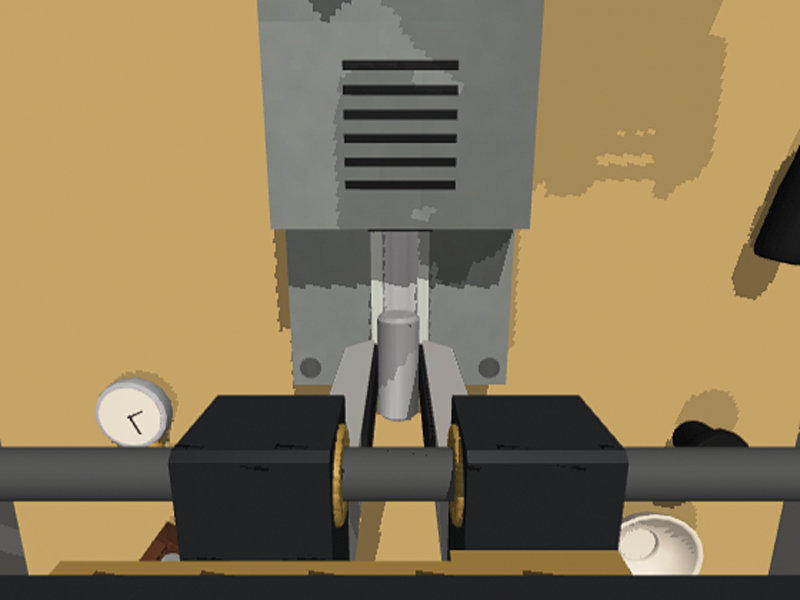

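The rod is held straight at (398,365), in line with the trough. The deck front edge is at row 229 and the plinth outer corners are at (293,384) and (507,384).

```bash
python3 - <<'E'
from h import *
I=dict(np.load("w3.npz"))
f=lambda p,z:ray(I,np.array(p)*.7-.15,z)
D=f([(272,229),(530,229),(258,0),(544,0)],.06);P=f([(293,384),(507,384),(286,229),(515,229)],.03);T=f([(371,231),(431,231)],.034)
print(D.round(4).tolist(),P.round(4).tolist(),T.round(4).tolist())
im=cv2.imread("pics/w3r.png");g=cv2.cvtColor(im,cv2.COLOR_BGR2GRAY)
for r in(170,190,205):print(r,g[r,250:312].tolist())
print(ray(I,(278,200),.034))
dm=D[:2].mean(0);print("mouth",dm,"wid",np.linalg.norm(D[0]-D[1]),"yaw",np.degrees(np.arctan2(*(D[1]-D[0])[[1,0]])))
pe=P[:2].mean(0);print("plinth end",pe,np.linalg.norm(P[0]-P[1]),"ax",np.degrees(np.arctan2(*(dm-pe)[[1,0]])),np.linalg.norm((dm-pe)[:2]))
E
```

```text
[[0.4884, 0.0015, 0.06], [0.6054, 0.0266, 0.06], [0.4683, 0.0945, 0.06], [0.5853, 0.1196, 0.06]] [[0.5063, -0.0867, 0.03], [0.6248, -0.0614, 0.03], [0.4887, -0.0013, 0.03], [0.6061, 0.0239, 0.03]] [[0.5326, 0.0074, 0.034], [0.5629, 0.0139, 0.034]]
170 [83, 83, 82, 82, 82, 83, 82, 82, 83, 108, 129, 128, 127, 125, 125, 127, 128, 112, 81, 119, 115, 114, 112, 109, 113, 115, 116, 117, 116, 115, 114, 114, 116, 114, 113, 110, 109, 111, 113, 114, 115, 115, 120, 100, 90, 91, 90, 90, 91, 92, 83, 59, 61, 61, 61, 61, 61, 61, 60, 61, 60, 60]
190 [81, 82, 83, 82, 82, 82, 83, 82, 82, 98, 129, 126, 126, 125, 123, 126, 126, 120, 115, 117, 114, 112, 111, 108, 111, 114, 115, 116, 115, 112, 113, 113, 114, 113, 111, 109, 109, 110, 112, 114, 114, 113, 113, 125, 123, 124, 122, 123, 125, 124, 79, 82, 83, 83, 83, 81, 65, 57, 59, 59, 59, 59]
205 [128, 127, 127, 127, 128, 128, 128, 128, 123, 109, 205, 198, 198, 197, 196, 198, 202, 197, 139, 181, 179, 175, 171, 169, 173, 178, 179, 181, 178, 178, 176, 176, 177, 176, 174, 171, 169, 172, 176, 175, 131, 113, 174, 197, 195, 196, 193, 194, 200, 197, 125, 122, 130, 130, 129, 128, 127, 127, 128, 127, 127, 127]
[[ 0.55199463 -0.01806005  0.034     ]]
mouth [0.5468722  0.01403558 0.06      ] wid 0.11967258638857121 yaw 12.088577069486197
plinth end [ 0.56551921 -0.07404448  0.03      ] 0.1211886767966561 ax 101.95332390503573 0.09003226132160784
```

Request:
{"method": "apply_moves", "body": {"deltas": [{"dp":[0.001,0,0.0145],"roll":0,"grip":1},{"dp":[0,0.03,0],"roll":0,"grip":1},{"dp":[0,0.025,0],"roll":0,"grip":1},{"dp":[0,0.012,0],"roll":0,"grip":1},{"dp":[0,0,0],"roll":0,"grip":1}]}}

```text
time_s: 6.25
ee_pos: [0.5529, -0.0174, 0.0532]
eef_rot: [-1.57, 0.001, 0.211]
force: [0.1, -0.8, -0.8]
grip_width: 0.0148
```

Request:
{"method": "apply_moves", "body": {"deltas": [{"dp":[0.0005,0.004,0],"roll":0,"grip":1},{"dp":[0,0.003,0],"roll":0,"grip":1},{"dp":[0,0,0],"roll":0,"grip":1}]}}

```text
time_s: 6.62
ee_pos: [0.5536, -0.0177, 0.0465]
eef_rot: [-1.571, -0.0, 0.212]
force: [-0.0, 0.5, -0.8]
grip_width: 0.0153
```

Request:
{"method": "apply_moves", "body": {"deltas": [{"dp":[0,0,0],"roll":0,"grip":-0.3},{"dp":[0,0,0],"roll":0,"grip":-0.3},{"dp":[0,0,0],"roll":0,"grip":-0.3},{"dp":[0,-0.02,0],"roll":0,"grip":-0.3},{"dp":[0,-0.02,0],"roll":0,"grip":1},{"dp":[0,0,-0.02],"roll":0,"grip":1},{"dp":[0,0,-0.018],"roll":0,"grip":1},{"dp":[0,0,0],"roll":0,"grip":1},{"dp":[0,0,0],"roll":0,"grip":1}]}}

```text
time_s: 7.75
ee_pos: [0.5612, -0.0549, 0.0858]
eef_rot: [-1.57, 0.001, 0.211]
force: [0.7, 0.3, -0.1]
grip_width: 0.0086
```

```bash
python3 - <<'E'
from h import *
o=ctrl.get_obs();print(o["time_s"],o["ee_pos"],o["grip_width"])
im=imaging.camera("wrist")
cv2.imwrite("pics/w4.png",im[130:330,180:400].repeat(3,0).repeat(3,1))
E
```

```text
7.75 [ 0.56123863 -0.05494016  0.08577605] 0.008643885448330713
```

View pics/w4.png

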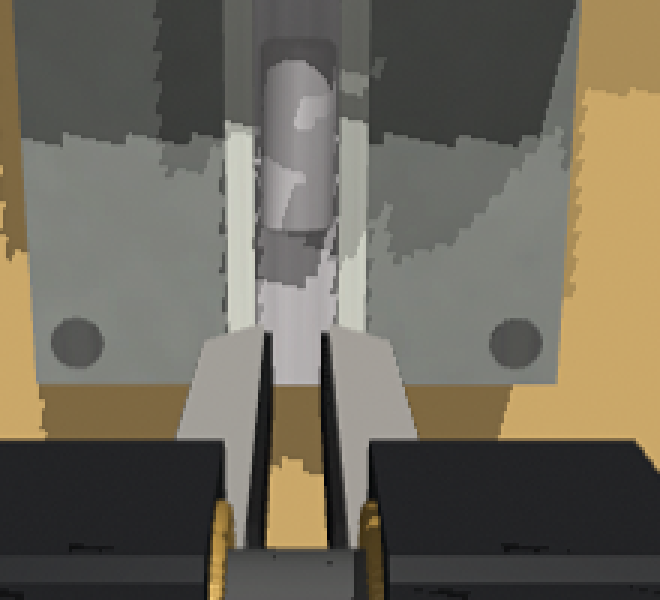

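The short rod lies squarely in the trough. Now I'll shut the fingers, lower them behind the rod and push it into the tunnel.

Request:
{"method": "apply_moves", "body": {"deltas": [{"dp":[0,0,0],"roll":0,"grip":1},{"dp":[0,0.02,0],"roll":0,"grip":1},{"dp":[0,0.0195,0],"roll":0,"grip":1},{"dp":[0,0,0.006],"roll":0,"grip":1},{"dp":[0,0,0.008],"roll":0,"grip":1},{"dp":[0,0,0.01],"roll":0,"grip":1},{"dp":[0,0,0.01],"roll":0,"grip":1},{"dp":[0,0,0.01],"roll":0,"grip":1},{"dp":[0,0,0.008],"roll":0,"grip":1},{"dp":[0,0,0.004],"roll":0,"grip":1}]}}

```text
time_s: 9.05
ee_pos: [0.5497, 0.0004, 0.047]
eef_rot: [-1.571, -0.0, 0.212]
force: [0.2, -0.9, 1.8]
grip_width: 0.0001
```

Request:
{"method": "apply_moves", "body": {"deltas": [{"dp":[0,0,-0.01],"roll":0,"grip":1},{"dp":[0,-0.04,0],"roll":0,"grip":-0.3},{"dp":[0,-0.03,0],"roll":0,"grip":-0.3},{"dp":[-0.027,0,-0.0356],"roll":0,"grip":-0.3},{"dp":[-0.027,0,-0.0356],"roll":0,"grip":-0.3},{"dp":[-0.027,0,-0.0356],"roll":0,"grip":-0.3},{"dp":[-0.027,0,-0.0356],"roll":0,"grip":-0.3},{"dp":[-0.027,0,-0.0356],"roll":0,"grip":-0.3},{"dp":[-0.027,0,-0.0356],"roll":0.166,"grip":-0.3}]}}

```text
time_s: 10.18
ee_pos: [0.4374, -0.2548, 0.117]
eef_rot: [-1.571, -0.0, 0.042]
force: [-0.4, 0.5, 0.5]
grip_width: 0.0609
```

Request:
{"method": "apply_moves", "body": {"deltas": [{"dp":[0,0,0],"roll":0.166,"grip":-0.3},{"dp":[0,0,0],"roll":0.166,"grip":-0.3},{"dp":[0,0,0],"roll":0.166,"grip":-0.3},{"dp":[0,0,0],"roll":0,"grip":-0.3}]}}

```text
time_s: 10.68
ee_pos: [0.4382, -0.2534, 0.1169]
eef_rot: [-1.571, 0.0, -0.452]
force: [0.8, -0.5, 0.2]
grip_width: 0.0609
```

```bash
python3 - <<'E'
from h import *
o=ctrl.get_obs();print(o["time_s"],o["ee_pos"],o["eef_rot"][2],o["grip_width"])
I=imaging.camera_info("wrist")
im=imaging.camera("wrist");cv2.imwrite("pics/w5.png",im)
p=proj(I,[.439,-.252,.023])[0].astype(int);print(p)
print(rod(im,I,p,55))
E
```

```text
10.675 [ 0.43818943 -0.25336153  0.11692638] -0.4516478602886046 0.060871109852051436
[278 214]
((438.5148010253906, -251.87535095214844), 57.55839157104492, 15.45226764678955, 64.50481414794922)
```

View pics/w5.png

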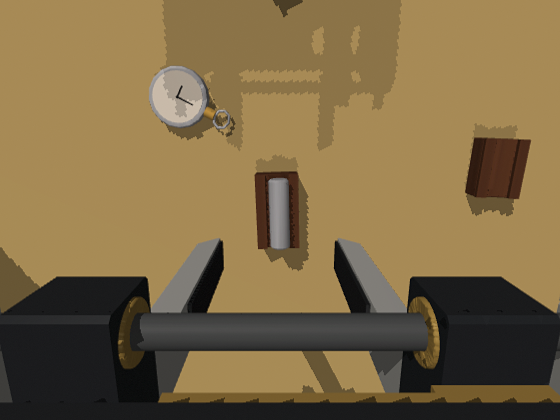

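The long rod is centred between the fingers at (279,214), and the watch is clear. Descending and gripping.

Request:
{"method": "apply_moves", "body": {"deltas": [{"dp":[0,0.035,0.0015],"roll":-0.006,"grip":-0.3},{"dp":[0,0.035,0],"roll":0,"grip":-0.3},{"dp":[0,0.01,0],"roll":0,"grip":-0.3},{"dp":[0,0.006,0],"roll":0,"grip":-0.3},{"dp":[0,0,0],"roll":0,"grip":-0.3},{"dp":[0,0,0],"roll":0,"grip":1},{"dp":[0,0,0],"roll":0,"grip":1},{"dp":[0,0,0],"roll":0,"grip":1},{"dp":[0,0,0],"roll":0,"grip":1}]}}

```text
time_s: 11.85
ee_pos: [0.4391, -0.2514, 0.0311]
eef_rot: [-1.571, -0.0, -0.446]
force: [-0.7, -0.2, -0.1]
grip_width: 0.0245
```

Request:
{"method": "apply_moves", "body": {"deltas": [{"dp":[0,0,0],"roll":0,"grip":1},{"dp":[0,0,0],"roll":0,"grip":1},{"dp":[0,-0.015,0],"roll":0,"grip":1},{"dp":[0,-0.04,0],"roll":0,"grip":1},{"dp":[0,-0.035,0],"roll":0,"grip":1}]}}

```text
time_s: 12.48
ee_pos: [0.4391, -0.2514, 0.1231]
eef_rot: [-1.571, -0.001, -0.446]
force: [0.5, -0.6, -0.9]
grip_width: 0.0153
```

Request:
{"method": "apply_moves", "body": {"deltas": [{"dp":[0.002,0,0.05],"roll":0,"grip":1},{"dp":[0.002,0,0.05],"roll":0,"grip":1},{"dp":[0.002,0,0.05],"roll":0,"grip":1},{"dp":[0.002,0,0.05],"roll":0,"grip":1},{"dp":[0.002,0,0.05],"roll":-0.164,"grip":1},{"dp":[0,0,0],"roll":-0.164,"grip":1},{"dp":[0,0,0],"roll":-0.164,"grip":1},{"dp":[0,0,0],"roll":-0.164,"grip":1},{"dp":[0,0.035,0],"roll":0,"grip":1},{"dp":[0,0,0],"roll":0,"grip":1}]}}

```text
time_s: 13.72
ee_pos: [0.5548, -0.03, 0.0849]
eef_rot: [-1.57, 0.003, 0.21]
force: [-0.1, 0.4, -1.0]
grip_width: 0.0152
```

```bash
python3 - <<'E'
from h import *
o=ctrl.get_obs();print(o["time_s"],o["ee_pos"],o["eef_rot"],o["grip_width"])
im=imaging.camera("wrist")
cv2.imwrite("pics/w6.png",im[130:330,180:400].repeat(3,0).repeat(3,1))
E
```

```text
13.725 [ 0.55481464 -0.03000839  0.08494079] [-1.56960942  0.00343045  0.20983774] 0.015206880085161474
```

View pics/w6.png

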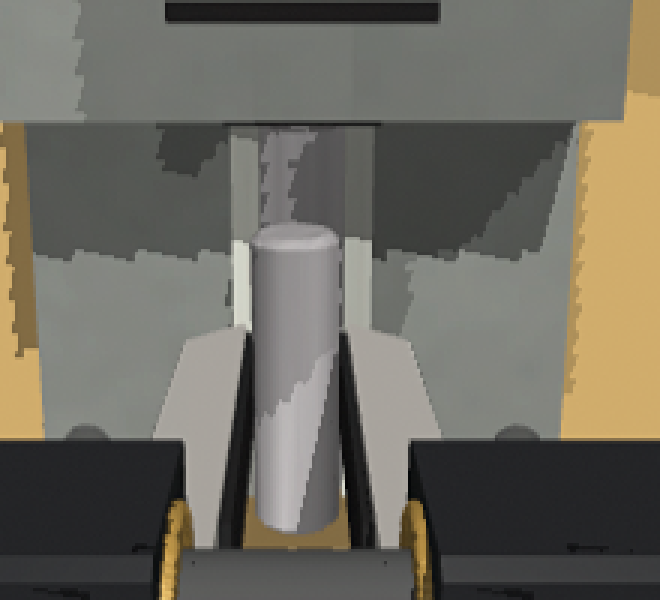

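The long rod is held straight but about 1.3 mm left of the trough centre line. The trough ahead of it is clear because the short rod is inside the tunnel. Correcting, lowering and releasing.

Request:
{"method": "apply_moves", "body": {"deltas": [{"dp":[0.0013,0.015,0],"roll":0,"grip":1},{"dp":[0,0.015,0],"roll":0,"grip":1},{"dp":[0,0,0],"roll":0,"grip":1}]}}

```text
time_s: 14.15
ee_pos: [0.5565, -0.0298, 0.0547]
eef_rot: [-1.57, 0.002, 0.21]
force: [-0.5, 0.0, -0.6]
grip_width: 0.0153
```

Request:
{"method": "apply_moves", "body": {"deltas": [{"dp":[-0.0003,0.005,0],"roll":0,"grip":1},{"dp":[0,0.003,0],"roll":0,"grip":1},{"dp":[0,0,0],"roll":0,"grip":1}]}}

```text
time_s: 14.52
ee_pos: [0.5569, -0.03, 0.0479]
eef_rot: [-1.571, 0.0, 0.21]
force: [0.3, 0.3, -0.9]
grip_width: 0.0148
```

Request:
{"method": "apply_moves", "body": {"deltas": [{"dp":[0,0,0],"roll":0,"grip":-0.3},{"dp":[0,0,0],"roll":0,"grip":-0.3},{"dp":[0,0,0],"roll":0,"grip":-0.3},{"dp":[0,-0.02,0],"roll":0,"grip":-0.3},{"dp":[0,-0.02,0],"roll":0,"grip":1},{"dp":[0,0,-0.025],"roll":0,"grip":1},{"dp":[0,0,-0.02],"roll":0,"grip":1},{"dp":[0,0,0],"roll":0,"grip":1},{"dp":[0,0,0],"roll":0,"grip":1},{"dp":[0,0,0],"roll":0,"grip":1}]}}

```text
time_s: 15.78
ee_pos: [0.5662, -0.0734, 0.0878]
eef_rot: [-1.571, 0.0, 0.211]
force: [-0.2, -0.7, -0.2]
grip_width: 0.0011
```

```bash
python3 - <<'E'
from h import *
o=ctrl.get_obs();print(o["time_s"],o["ee_pos"],o["eef_rot"],o["grip_width"])
im=imaging.camera("wrist")
cv2.imwrite("pics/w7.png",im[130:330,180:400].repeat(3,0).repeat(3,1))
E
```

```text
15.775 [ 0.56618577 -0.07336994  0.08780959] [-1.57061307e+00  2.88989991e-04  2.10603515e-01] 0.0011237230206700044
```

View pics/w7.png

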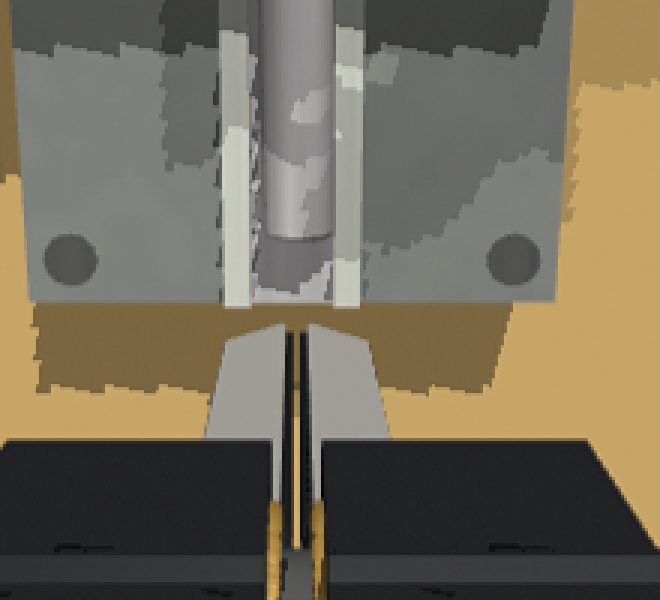

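The long rod lies in the trough with its rear end at crop (300,237). The shut fingers are behind it, so I'll push.

Request:
{"method": "apply_moves", "body": {"deltas": [{"dp":[0,0.021,0],"roll":0,"grip":1},{"dp":[0,0.02,0],"roll":0,"grip":1},{"dp":[0,0,0.006],"roll":0,"grip":1},{"dp":[0,0,0.008],"roll":0,"grip":1},{"dp":[0,0,0.01],"roll":0,"grip":1},{"dp":[0,0,0.01],"roll":0,"grip":1},{"dp":[0,0,0.01],"roll":0,"grip":1},{"dp":[0,0,0.01],"roll":0,"grip":1},{"dp":[0,0,0.006],"roll":0,"grip":1}]}}

```text
time_s: 16.95
ee_pos: [0.5537, -0.0148, 0.047]
eef_rot: [-1.571, 0.0, 0.21]
force: [-1.3, -4.3, 0.9]
grip_width: 0.0006
```

Request:
{"method": "apply_moves", "body": {"deltas": [{"dp":[0,0,0.003],"roll":0,"grip":1},{"dp":[0,0,0.003],"roll":0,"grip":1}]}}

```text
time_s: 17.2
ee_pos: [0.5525, -0.0097, 0.047]
eef_rot: [-1.571, 0.0, 0.21]
force: [-1.7, -6.0, 2.4]
grip_width: 0.0006
```

Request:
{"method": "apply_moves", "body": {"deltas": [{"dp":[0,0,0.002],"roll":0,"grip":1},{"dp":[0,0,0.002],"roll":0,"grip":1}]}}

```text
time_s: 17.45
ee_pos: [0.5516, -0.006, 0.047]
eef_rot: [-1.571, 0.0, 0.21]
force: [-2.1, -6.8, 3.1]
grip_width: 0.0004
```

Request:
{"method": "apply_moves", "body": {"deltas": [{"dp":[0,0,0.002],"roll":0,"grip":1},{"dp":[0,0,0.0],"roll":0,"grip":1}]}}

```text
time_s: 17.7
ee_pos: [0.5511, -0.0039, 0.047]
eef_rot: [-1.571, 0.001, 0.21]
force: [-1.6, -5.6, 2.7]
grip_width: 0.0004
```

Request:
{"method": "apply_moves", "body": {"deltas": [{"dp":[0,0,0.0015],"roll":0,"grip":1},{"dp":[0,0,0.0],"roll":0,"grip":1}]}}

```text
time_s: 17.95
ee_pos: [0.5509, -0.0028, 0.047]
eef_rot: [-1.572, 0.001, 0.21]
force: [-2.9, -7.8, 2.1]
grip_width: 0.0004
```

Request:
{"method": "apply_moves", "body": {"deltas": [{"dp":[0,0,0.0015],"roll":0,"grip":1},{"dp":[0,0,0.0],"roll":0,"grip":1}]}}

```text
time_s: 18.2
ee_pos: [0.5508, -0.0025, 0.047]
eef_rot: [-1.574, 0.0, 0.21]
force: [-0.3, -16.8, 1.4]
grip_width: 0.0003
```

Request:
{"method": "apply_moves", "body": {"deltas": [{"dp":[0,0,0.0015],"roll":0,"grip":1},{"dp":[0,0,0.0],"roll":0,"grip":1}]}}

```text
time_s: 18.45
ee_pos: [0.5507, -0.0022, 0.0471]
eef_rot: [-1.575, 0.0, 0.209]
force: [0.1, -26.0, 0.9]
grip_width: 0.0007
```

Hard stop reached at TCP 16.4 mm before the mouth; the predicted value was 16 (8 mm of rod standing out plus 8 mm finger half-width). Backing off and moving up over the switch.

Request:
{"method": "apply_moves", "body": {"deltas": [{"dp":[0,0,-0.01],"roll":0,"grip":1},{"dp":[0,0,-0.014],"roll":0,"grip":1},{"dp":[0,-0.04,0],"roll":0,"grip":1},{"dp":[0,-0.045,0],"roll":0,"grip":1},{"dp":[-0.001,0,0.05],"roll":0,"grip":1},{"dp":[-0.002,0,0.05],"roll":0,"grip":1},{"dp":[-0.002,0,0.049],"roll":-0.15,"grip":1},{"dp":[0,0,0],"roll":-0.18,"grip":1},{"dp":[0,0,0],"roll":-0.18,"grip":1},{"dp":[0,0,0],"roll":-0.1,"grip":1}]}}

```text
time_s: 19.7
ee_pos: [0.5195, 0.1221, 0.1319]
eef_rot: [-1.57, -0.0, 0.825]
force: [-1.2, -0.5, 0.5]
grip_width: 0.0006
```

```bash
python3 - <<'E'
from h import *
o=ctrl.get_obs();print(o["time_s"],o["ee_pos"],o["eef_rot"],o["grip_width"],o["force"])
I=imaging.camera_info("wrist");im=imaging.camera("wrist")
ax=np.array([.5345,.1696]);a=np.radians(227);d=np.array([np.cos(a),np.sin(a)])
for p in(ax,ax+.045*d,ax+.06*d):
    q=proj(I,[*p,.088])[0];print(q);cv2.circle(im,tuple(q.astype(int)),2,(0,0,255),-1)
cv2.imwrite("pics/w8.png",cv2.resize(im,(800,600),interpolation=cv2.INTER_CUBIC))
T=imaging.camera_info("top")
print(ray(T,np.array([(117,148),(172,200)])/2.9+[150,190]-.35,.088))
E
```

```text
19.7 [0.51951639 0.12206114 0.13187262] [-1.57034531e+00 -1.53126392e-04  8.24743639e-01] 0.00055635833877563 [-1.21082362 -0.49040515  0.54045441]
[349.83218466 203.80367438]
[278.52966881 203.49062394]
[254.75456983 203.38624045]
[[0.53256965 0.16503501 0.088     ]
 [0.49372323 0.12228928 0.088     ]]
```

View pics/w8.png

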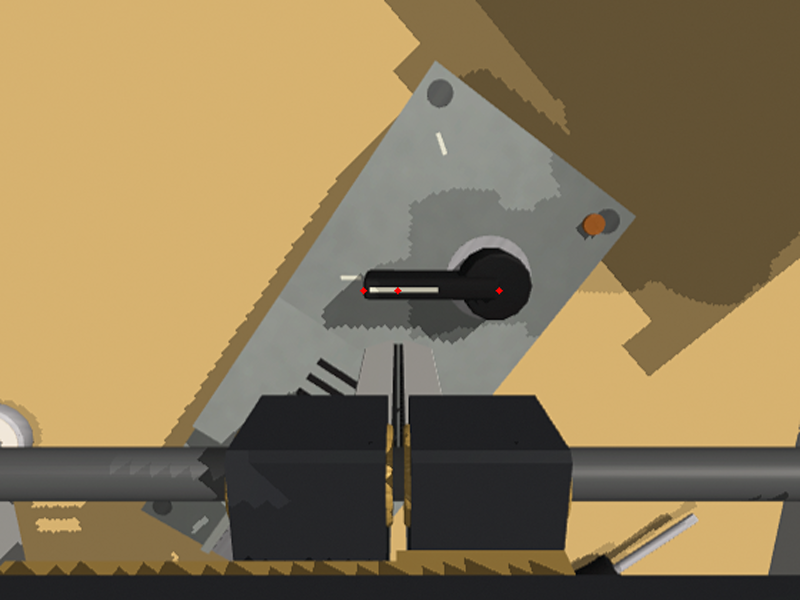

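The predicted axis and lever points (red) sit on the switch, and the shut fingers at (398,345) are on the anticlockwise side of the lever. I'll descend and sweep clockwise about the axis.

Request:
{"method": "apply_moves", "body": {"deltas": [{"dp":[0,0.025,0],"roll":0,"grip":1},{"dp":[0,0.024,0],"roll":0,"grip":1},{"dp":[0,0,0],"roll":0,"grip":1},{"dp":[0,0,0.006],"roll":0,"grip":1},{"dp":[0,0,0.002],"roll":0,"grip":1},{"dp":[0,0,0],"roll":0,"grip":1}]}}

```text
time_s: 20.5
ee_pos: [0.5139, 0.1277, 0.0838]
eef_rot: [-1.572, -0.001, 0.82]
force: [0.9, -1.7, 1.8]
grip_width: 0.0004
```

Request:
{"method": "apply_moves", "body": {"deltas": [{"dp":[-0.0012,0,0.0055],"roll":0.12,"grip":1},{"dp":[-0.0012,0,0.0055],"roll":0.12,"grip":1},{"dp":[-0.0012,0,0.0055],"roll":0.12,"grip":1},{"dp":[-0.0012,0,0.0055],"roll":0.12,"grip":1},{"dp":[-0.0012,0,0.0055],"roll":0.12,"grip":1},{"dp":[-0.0012,0,0.0055],"roll":0.12,"grip":1},{"dp":[-0.0012,0,0.0055],"roll":0.12,"grip":1},{"dp":[-0.0012,0,0.0055],"roll":0.12,"grip":1},{"dp":[-0.0012,0,0.0055],"roll":0.12,"grip":1}]}}

```text
time_s: 21.62
ee_pos: [0.4878, 0.1682, 0.0833]
eef_rot: [-1.572, 0.001, -0.264]
force: [-2.9, -6.1, 3.6]
grip_width: 0.0006
```

```bash
cat > lev.py <<'E'
from h import *
o=ctrl.get_obs();p=o["ee_pos"][:2]-[.5345,.1696];y=o["eef_rot"][2]
z=np.array([-np.sin(y),np.cos(y)]);f=o["force"]
print("r,ang",np.linalg.norm(p),np.degrees(np.arctan2(p[1],p[0]))%360,"yaw",y,"F_z",f[:2]@z,"M about axis (Nm)",p[0]*f[1]-p[1]*f[0])
E
python3 lev.py
```

```text
r,ang 0.04672250091595731 181.77669376429012 yaw -0.2641450277321251 F_z -6.6802718303035 M about axis (Nm) 0.28208342818596105
```

Request:
{"method": "apply_moves", "body": {"deltas": [{"dp":[-0.0012,0,0.0055],"roll":0.12,"grip":1},{"dp":[0,0,0.001],"roll":0.0,"grip":1}]}}

```text
time_s: 21.88
ee_pos: [0.4877, 0.173, 0.0831]
eef_rot: [-1.576, 0.001, -0.381]
force: [-11.0, -24.4, 11.3]
grip_width: 0.0006
```

Request:
{"method": "apply_moves", "body": {"deltas": [{"dp":[0,0,0.0015],"roll":0.0,"grip":1},{"dp":[0,0,0],"roll":0.0,"grip":1}]}}

```text
time_s: 22.12
ee_pos: [0.4877, 0.1732, 0.083]
eef_rot: [-1.579, 0.002, -0.38]
force: [-14.5, -30.4, 13.9]
grip_width: 0.0006
```

```bash
python3 lev.py
```

```text
r,ang 0.0468853342233338 175.65428514466504 yaw -0.38010871075112496 F_z -33.645073134694314 M about axis (Nm) 1.4748851989839833
```

At the hard stop (33 N). Holding for 1.25 s, then letting go by backing the fingers away.

Request:
{"method": "apply_moves", "body": {"deltas": [{"dp":[0,0,-0.001],"roll":0,"grip":1},{"dp":[0,0,0],"roll":0,"grip":1},{"dp":[0,0,0],"roll":0,"grip":1},{"dp":[0,0,0],"roll":0,"grip":1},{"dp":[0,0,0],"roll":0,"grip":1},{"dp":[0,0,0],"roll":0,"grip":1},{"dp":[0,0,0],"roll":0,"grip":1},{"dp":[0,0,0],"roll":0,"grip":1},{"dp":[0,0,0],"roll":0,"grip":1},{"dp":[0,0,0],"roll":0,"grip":1}]}}

```text
time_s: 23.38
ee_pos: [0.4877, 0.173, 0.0831]
eef_rot: [-1.577, 0.002, -0.38]
force: [-12.4, -24.1, 12.0]
grip_width: 0.0003
```

```bash
python3 lev.py
```

```text
r,ang 0.04690488281443798 175.89627562022088 yaw -0.3802239957798461 F_z -26.95582280712703 M about axis (Nm) 1.1680319101402759
```

Request:
{"method": "apply_moves", "body": {"deltas": [{"dp":[0.0028,0,-0.0076],"roll":-0.17,"grip":1},{"dp":[0.0028,0,-0.0076],"roll":-0.17,"grip":1},{"dp":[0.0028,0,-0.0076],"roll":-0.17,"grip":1},{"dp":[0.0028,0,-0.0076],"roll":-0.17,"grip":1},{"dp":[0.0028,0,-0.0076],"roll":-0.17,"grip":1},{"dp":[0.0028,0,-0.0076],"roll":-0.17,"grip":1},{"dp":[0.0028,0,-0.0076],"roll":-0.17,"grip":1},{"dp":[0,0,-0.012],"roll":0,"grip":1},{"dp":[0,0,0],"roll":0,"grip":1}]}}

```text
time_s: 24.5
ee_pos: [0.5229, 0.1195, 0.083]
eef_rot: [-1.571, -0.0, 0.805]
force: [0.1, 1.0, 0.4]
grip_width: 0.0002
```

Request:
{"method": "apply_moves", "body": {"deltas": [{"dp":[0,-0.04,0],"roll":0,"grip":1},{"dp":[0,-0.05,0],"roll":0,"grip":1},{"dp":[0,-0.03,-0.05],"roll":0,"grip":1},{"dp":[0,-0.02,-0.05],"roll":0,"grip":1},{"dp":[0,0,-0.05],"roll":0,"grip":1},{"dp":[0,0,0],"roll":0,"grip":1}]}}

```text
time_s: 25.25
ee_pos: [0.632, 0.0145, 0.222]
eef_rot: [-1.57, 0.001, 0.804]
force: [-0.2, 1.1, -0.5]
grip_width: 0.0
```

```bash
python3 - <<'E'
from h import *
o=ctrl.get_obs();print(o["time_s"],o["ee_pos"],o["force"])
w=imaging.camera("wrist");t=imaging.camera("top")
t=t[130:310,150:420]
a=np.zeros((600,800,3),np.uint8)
t=cv2.resize(t,(450,300),interpolation=cv2.INTER_CUBIC);s=cv2.resize(imaging.camera("scene")[160:260,230:385],(350,226),interpolation=cv2.INTER_CUBIC)
a[:300,:450]=t;a[:226,450:]=s;a[300:,:400]=cv2.resize(w,(400,300))
cv2.imwrite("pics/fin.png",a)
E
```

```text
25.25 [0.63204857 0.01447128 0.22198073] [-0.23378083  1.12653772 -0.4868538 ]
```

View pics/fin.png

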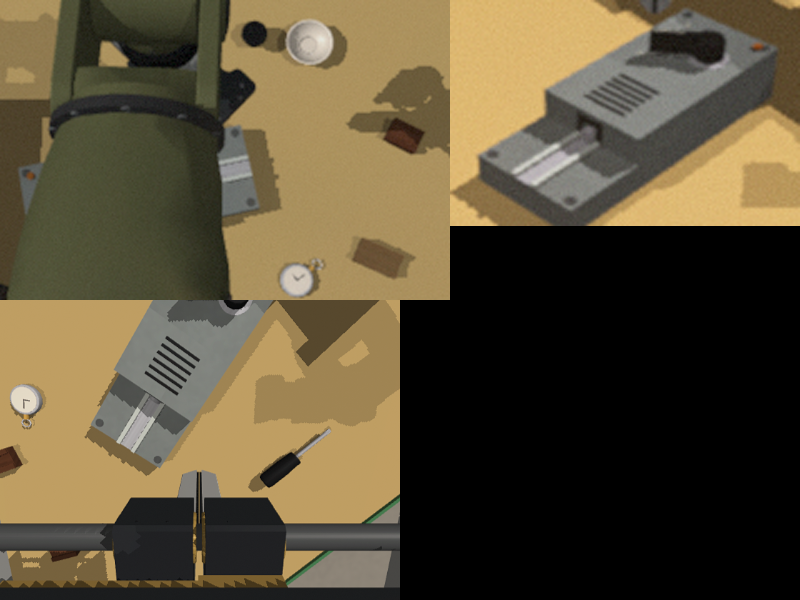

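The scene inset shows the long rod standing about 8 mm out of the mouth at (592,133) and the lever back at rest at (685,42). Both cradles are empty, the other items are undisturbed, and the arm is clear. Handing in.

```bash
python3 -c "
from station import ctrl
print(ctrl.hand_in())"
```

```text
the job is handed in; nothing more can be done
None
```

I fed both rods into the tunnel, short one first, then worked the switch and handed the job in with the arm clear of everything. It took about 25 s of the 72 s allowed.

- **Rods home:** pushing the long rod met a hard stop, with force rising to 26 N. The TCP was then 16.4 mm before the mouth; fully home predicts about 16 mm. The last scene view shows only a stub of about 8 mm standing out of the mouth. The short rod can't be seen inside the tunnel, so its position is inferred from that stop.
- **Switch:** I pushed the lever clockwise to its hard stop, estimated at about 159° against 158° expected. Finger force reached about 33 N against roughly 4.5 N of spring. I held it there about 1.5 s, then withdrew the fingers back along the sweep so the lever followed, and lifted clear. The last view shows it at its rest position, judged by eye and not measured.
- **Other things:** the watch, loupe, dish and screwdriver appear undisturbed in the last views.
- **Checks that disagreed:** the top and wrist cameras put the long rod about 3.5 mm apart, and I used the wrist camera's value. While pushing, I met 4–8 N, more than plain sliding friction would explain, but the rods kept moving until the stop.

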